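# Reset the tripped charging dock

### The job

The drill battery charging dock has tripped its breaker: push the breaker lever fully off (towards the robot), and with it off set every loose battery pack on the bench upright and fully down into a free bay of the dock, one pack to a bay. Only when all are in, throw the lever fully on, and then turn the rate knob clockwise until it clicks past its detent into the second notch. Leave the pack that is already in the dock seated in its bay and do not knock the other things on the bench about.

Things in the scene. Friction and masses are not known exactly. Their poses are not given: they have to be found in the camera images.
- pack0_c (a point): centre (half-way up, 30 mm above its underside) of a loose drill battery pack that stands on the bench: upright black block with a light label, 52 mm long (its x) x 40 mm wide (its y) x 60 mm high (its z up), about 0.2 kg, bottom-heavy (its mass centre 16 mm above its underside). Either way round fits a bay. Between 3 and 5 such packs are present.
- pack1_c (a point): centre (half-way up, 30 mm above its underside) of a loose drill battery pack that stands on the bench: upright black block with a light label, 52 mm long (its x) x 40 mm wide (its y) x 60 mm high (its z up), about 0.2 kg, bottom-heavy (its mass centre 16 mm above its underside). Either way round fits a bay. Between 3 and 5 such packs are present.
- pack2_c (a point): centre (half-way up, 30 mm above its underside) of a loose drill battery pack that stands on the bench: upright black block with a light label, 52 mm long (its x) x 40 mm wide (its y) x 60 mm high (its z up), about 0.2 kg, bottom-heavy (its mass centre 16 mm above its underside). Either way round fits a bay. Between 3 and 5 such packs are present.
- pack3_c (a point): centre (half-way up, 30 mm above its underside) of a loose drill battery pack that stands on the bench: upright black block with a light label, 52 mm long (its x) x 40 mm wide (its y) x 60 mm high (its z up), about 0.2 kg, bottom-heavy (its mass centre 16 mm above its underside). Either way round fits a bay. Between 3 and 5 such packs are present.
- pack4_c (a point): centre (half-way up, 30 mm above its underside) of a loose drill battery pack that stands on the bench: upright black block with a light label, 52 mm long (its x) x 40 mm wide (its y) x 60 mm high (its z up), about 0.2 kg, bottom-heavy (its mass centre 16 mm above its underside). Either way round fits a bay. Between 3 and 5 such packs are present.
- pack_old_c (a point): centre (30 mm above its underside) of the battery pack that already sits in bay 2 of the dock; same size and axes as the others; it stays where it is
- dock: grey charging dock fixed to the bench, 92 mm (x) x 352 mm (y) x 32 mm high; origin: centre of its underside. Six open bays in a row along y, 56 mm apart, each 58 mm (x) x 46 mm (y), 22 mm deep, floor 10 mm above the bench, so a seated pack's centre is 40 mm above the bench. Place packs by their two end faces (52 mm apart, along dock x): neighbouring packs leave only 16 mm.
- bay0 (a point): centre of the floor of bay 0 of the dock (10 mm above the bench), bays counted along the dock's +y; axes as the dock
- bay1 (a point): centre of the floor of bay 1 of the dock (10 mm above the bench), bays counted along the dock's +y; axes as the dock
- bay2 (a point): centre of the floor of bay 2 of the dock (10 mm above the bench), bays counted along the dock's +y; axes as the dock (occupied by the old pack)
- bay3 (a point): centre of the floor of bay 3 of the dock (10 mm above the bench), bays counted along the dock's +y; axes as the dock
- bay4 (a point): centre of the floor of bay 4 of the dock (10 mm above the bench), bays counted along the dock's +y; axes as the dock
- bay5 (a point): centre of the floor of bay 5 of the dock (10 mm above the bench), bays counted along the dock's +y; axes as the dock
- supply: grey supply box fixed to the bench, 130 mm (x) x 210 mm (y) x 55 mm high; origin: centre of its underside. On its top: the breaker lever, hinged at (0, 55, 55) mm in the box's frame about the box's y axis, and the rate knob, vertical axis at (0, -55) mm; the knob's black grip bar is 42 mm long, 14 mm thick, and stands 69 to 99 mm above the bench on a 44 mm disc.
- breaker_tip (a point): outer end of the breaker lever, 64 mm from the hinge; the lever is a steel stem 10 mm thick with a black paddle at the end, 30 mm wide (box y), 10 mm thick, 24 mm long (from 40 to 64 mm from the hinge)
- breaker (a joint): angle of the breaker lever (rad): 0 = fully OFF, leaning 0.6 rad from upright to the box's -x (towards the robot); 1.2 = fully ON, leaning 0.6 rad to the box's +x (away from the robot); it starts TRIPPED, near the middle. Stiff friction (0.22 N m: 4 to 6 N at the paddle); stays where it is left; solid stops at both ends.
- rate_knob (a joint): angle of the rate knob (rad), growing clockwise seen from above; at 0 its bar lies along the box's x. It starts in a first notch at 0, resists with up to about 0.17 N m up to a crest at 0.55, and past it clicks by itself into the second notch at about 1.1 (stop at 1.25).
- sanding_block: cork sanding block 110 x 60 x 32 mm; origin: centre of its underside; not part of the job, leave alone
- tape_measure: tape measure standing on edge, 70 x 35 x 60 mm; origin: centre of its underside; not part of the job, leave alone
- tin: steel tin, 72 mm across, 75 mm tall; origin: centre of its underside; not part of the job, leave alone
Things that resemble listed ones, but are neither listed nor needed, are in the scene too. What is shaped like the part that bears pack0_c but purple is not meant. What is shaped like the part that bears pack_old_c but blue is not meant.

How it is judged (in metres and radians):
On the way, in this order (a step that is already met when the one before it is completed fails the run):
1. the breaker lever is pushed fully off (value of joint breaker below 0.08 rad and value of joint rate_knob below 0.5 rad), for 0.2 s.
2. with the lever off, every loose pack is seated in a bay ((horizontal distance between pack0_c and bay0 below 0.008 m or horizontal distance between pack0_c and bay1 below 0.008 m or horizontal distance between pack0_c and bay2 below 0.008 m or horizontal distance between pack0_c and bay3 below 0.008 m or horizontal distance between pack0_c and bay4 below 0.008 m or horizontal distance between pack0_c and bay5 below 0.008 m) and z of each of pack0_c, pack1_c, pack2_c, pack3_c, pack4_c in the frame of dock below 0.045 m and angle between each of pack0_c, pack1_c, pack2_c, pack3_c, pack4_c's own z axis and vertical below 0.12 rad and (horizontal distance between pack1_c and bay0 below 0.008 m or horizontal distance between pack1_c and bay1 below 0.008 m or horizontal distance between pack1_c and bay2 below 0.008 m or horizontal distance between pack1_c and bay3 below 0.008 m or horizontal distance between pack1_c and bay4 below 0.008 m or horizontal distance between pack1_c and bay5 below 0.008 m) and (horizontal distance between pack2_c and bay0 below 0.008 m or horizontal distance between pack2_c and bay1 below 0.008 m or horizontal distance between pack2_c and bay2 below 0.008 m or horizontal distance between pack2_c and bay3 below 0.008 m or horizontal distance between pack2_c and bay4 below 0.008 m or horizontal distance between pack2_c and bay5 below 0.008 m) and (horizontal distance between pack3_c and bay0 below 0.008 m or horizontal distance between pack3_c and bay1 below 0.008 m or horizontal distance between pack3_c and bay2 below 0.008 m or horizontal distance between pack3_c and bay3 below 0.008 m or horizontal distance between pack3_c and bay4 below 0.008 m or horizontal distance between pack3_c and bay5 below 0.008 m) and (horizontal distance between pack4_c and bay0 below 0.008 m or horizontal distance between pack4_c and bay1 below 0.008 m or horizontal distance between pack4_c and bay2 below 0.008 m or horizontal distance between pack4_c and bay3 below 0.008 m or horizontal distance between pack4_c and bay4 below 0.008 m or horizontal distance between pack4_c and bay5 below 0.008 m) and value of joint breaker below 0.15 rad), for 0.2 s.
3. the lever is thrown fully on, before the knob is turned (value of joint breaker above 1.1 rad and value of joint rate_knob below 0.5 rad), for 0.2 s.
4. the rate knob is clicked past its detent (value of joint rate_knob above 0.9 rad), for 0.2 s.
At the end, for the whole second after the job is handed in: every loose pack present stands upright (within 0.12 rad) and at rest in a bay, its centre within 8 mm of the bay's centre and within 5 mm of the seated height, the old pack likewise still in bay 2, the lever on (above 1.1 rad) and the knob in its second notch (above 0.9 rad) ((horizontal distance between pack0_c and bay0 below 0.008 m or horizontal distance between pack0_c and bay1 below 0.008 m or horizontal distance between pack0_c and bay2 below 0.008 m or horizontal distance between pack0_c and bay3 below 0.008 m or horizontal distance between pack0_c and bay4 below 0.008 m or horizontal distance between pack0_c and bay5 below 0.008 m) and z of each of pack0_c, pack1_c, pack2_c, pack3_c, pack4_c, pack_old_c in the frame of dock below 0.045 m and angle between each of pack0_c, pack1_c, pack2_c, pack3_c, pack4_c, pack_old_c's own z axis and vertical below 0.12 rad and (horizontal distance between pack1_c and bay0 below 0.008 m or horizontal distance between pack1_c and bay1 below 0.008 m or horizontal distance between pack1_c and bay2 below 0.008 m or horizontal distance between pack1_c and bay3 below 0.008 m or horizontal distance between pack1_c and bay4 below 0.008 m or horizontal distance between pack1_c and bay5 below 0.008 m) and (horizontal distance between pack2_c and bay0 below 0.008 m or horizontal distance between pack2_c and bay1 below 0.008 m or horizontal distance between pack2_c and bay2 below 0.008 m or horizontal distance between pack2_c and bay3 below 0.008 m or horizontal distance between pack2_c and bay4 below 0.008 m or horizontal distance between pack2_c and bay5 below 0.008 m) and (horizontal distance between pack3_c and bay0 below 0.008 m or horizontal distance between pack3_c and bay1 below 0.008 m or horizontal distance between pack3_c and bay2 below 0.008 m or horizontal distance between pack3_c and bay3 below 0.008 m or horizontal distance between pack3_c and bay4 below 0.008 m or horizontal distance between pack3_c and bay5 below 0.008 m) and (horizontal distance between pack4_c and bay0 below 0.008 m or horizontal distance between pack4_c and bay1 below 0.008 m or horizontal distance between pack4_c and bay2 below 0.008 m or horizontal distance between pack4_c and bay3 below 0.008 m or horizontal distance between pack4_c and bay4 below 0.008 m or horizontal distance between pack4_c and bay5 below 0.008 m) and horizontal distance between pack_old_c and bay2 below 0.008 m and value of joint breaker above 1.1 rad and value of joint rate_knob above 0.9 rad and linear speed of each of pack0, pack1, pack2, pack3, pack4 below 0.02 m/s); the robot touches nothing.
It fails at once if the lever is thrown on while a pack still stands where it began (value of joint breaker above 1 rad and distance of any of pack0_c, pack1_c, pack2_c, pack3_c, pack4_c from where it was at the start of the episode below 0.06 m).
It fails at once if one of the other things on the bench is knocked more than 5 cm (distance of any of sanding_block, tape_measure, tin from where it was at the start of the episode above 0.05 m).
It fails at once if the pack already in the dock is lifted out (distance of pack_old_c from where it was at the start of the episode above 0.025 m).
Of pack0, pack1, pack2, pack3, pack4 only 3 to 5 are there at a start; the rules pass over those that are not, and their reading is None.
At some moment in a run one of pack0, pack1, pack2, pack3, pack4 may be knocked a few centimetres aside while the robot is not near it.
It also fails if it takes over 210 s, if anything falls off the work surface, if the arm or the gripper's body presses on something with over 40 N, if the wrist force passes 120 N, or if a joint passes its speed limit or range.

### The arm

A 6-joint arm with a two-finger parallel gripper is mounted at the origin on the work surface. World frame = base frame: x ahead of the robot, y to its left, z up, the work surface at z = 0. Lengths are in mm, angles in rad, forces in N, time in s.
With the tool pointing down it reaches from about 400 to 925 mm from the base axis. Payload 12.5 kg.
Tool frame: the origin (TCP) lies midway between the tips of the shut fingers; the grasp point (between the pads) lies 19 mm behind it (env.grip_depth is the distance from the TCP to the grasp point, in mm); z points along the fingers, y is the line along which they close (so a half turn about z gives the same grasp; the last joint's range is limited). The gripper opens to 95 mm and grips with 3 to 60 N. Pads are 20 mm wide; open, the fingers measure 119 mm over their backs; the gripper's body (75 mm by 180 mm) begins 59 mm behind the grasp point.
Start: joints at [1.078, 0.491, 1.559, -0, 1.092, -0.106], TCP at [235.752, 578.85, 214.661] pointing down, gripper open.
Joint ranges: [-3.1, 3.1], [-0.84, 2.19], [0.05, 2.79], [-1.13, 4.28], [0.06, 2.93], [-2.69, 2.69]. Speed limits (rad/s): [2.22, 2.22, 2.79, 3.14, 3.14, 3.14].

### API

Orientations are given as [roll, pitch, yaw] about the fixed x, y, z axes, in that order (R = Rz(yaw) Ry(pitch) Rx(roll)).
In Python, from cell import monitor, viewer, order, env gives the robot as it stands.
- The arm moves only by the tool move_arm, never from a script. Its argument "moves" is one flat list of numbers, 4 for each row, row after row: the shift along the tool's x, y, z normalised to -1 to 1, where 1 is 0.15 m, then the turn about the tool's z normalised to -1 to 1, where 1 is pi/2 rad. A call has 1 to 10 rows; each row shifts and turns the commanded pose from where the row before left it, along the tool's axes as they then stand; what a row does not reach is not made up. A row lasts 1/8 s, in which the tool goes at most 62.5 mm and 10.7 degrees, less where a joint would pass 70% of its speed; a pose out of reach is approached as far as the arm can. A call with a number of a shift or a turn outside -1 to 1 is refused whole. A call with a gripper value outside its range is refused whole. "claw" is the finger opening in mm, from 0 to 95.1, set as the call begins (left out, the last holds). The fingers move at their own pace and stop on an object; the grip force is fixed at half the most. Time passes only in rows, so rows that do not move let the fingers close. It gives the time, the measured TCP pose, the force, the opening and the grip force at its end, in the units of the state.
- monitor.state(): the state, without advancing time (a new reading comes with each control period).
- viewer.read_camera(name): name is "side" or "top"; returns the picture (400x640x3 uint8, red, green, blue); there is no depth.
- viewer.camera_info(name): a dict with "K" (3x3 intrinsics, pixels), "dist_coeffs" ([k1, k2, p1, p2, k3] as OpenCV has them; the pictures are not rectified), "camera_from_world" (4x4, takes a point from world to camera coordinates). Camera axes: x right, y down, z forward; pixel columns grow to the right and rows downward; lengths in mm; the calibration is good to about 2 mm. A picture is of the moment at which its call begins. camera_info takes no time and is no camera call.
- order.job_done(): hands the job in; it is judged then, once.
The state is a dict: "t": time; "joints": joint angles; "qvel": joint speeds; "tau": joint torques, N m; "eef_pos": TCP position; "tcp_rot": TCP orientation; "ft_force": force on the tool from outside, world axes, zero at the start; "moment": the same for the moment, N m; "opening": opening from 0.0 (shut) to 1.0 (fully open); "grip_force": force on a finger pad.
Only numpy, scipy, OpenCV 4.12 (cv2) and the standard library are available. Lean on these libraries where they do the work, as an engineer would, in place of code of your own. Each camera call takes 0.05 s, during which the arm holds its last target. There are 200 camera calls.

## Working session

There is one attempt and no reset: what is moved stays moved. The work goes in short steps, Python scripts to look and compute and a tool call to move; the robot and the scene stay as the last step left them, time stands still between calls to the robot, and variables do not carry over. Pictures are saved under pics/ and viewed, at most 14 in all, crops included, and the job is handed in when it is done.

Besides the shell and the picture viewer there is one more tool, called after "Request:" as a command line: name --argument value ..., lists and objects as JSON in quotes. move_arm: Moves the arm, as the interface text tells. Scaled input: -1 to 1 covers 0.15 m each way for a shift and pi/2 rad each way for a turn. Its arguments: {"type":"object","properties":{"moves":{"type":"array"},"claw":{"type":"number"}},"required":["moves"]}

```bash
ls; mkdir -p pics; python3 - <<'E'
from cell import monitor, viewer, order, env
import cv2
print(monitor.state())
for n in("top","side"):
    im=viewer.read_camera(n); cv2.imwrite(f"pics/{n}0.png",im[:,:,::-1]); print(viewer.camera_info(n))
E
```

```text
pics
{'t': 0.0, 'joints': array([ 1.07837535e+00,  4.91570824e-01,  1.55943202e+00, -1.95251267e-05,
        1.09169517e+00, -1.05572282e-01]), 'qvel': array([-7.87926775e-04, -2.14701133e-04,  6.52375802e-04, -6.28370227e-05,
       -9.18089769e-05,  1.80548406e-03]), 'tau': array([ 1.53056619e-03, -6.12660885e+01, -2.58183771e+01,  6.93124649e-02,
        4.81517392e-02, -1.03110629e-04]), 'eef_pos': array([235.6507859 , 578.61973173, 214.06075042]), 'tcp_rot': array([-3.14049162e+00, -9.92581721e-05,  2.75475292e+00]), 'ft_force': array([ 0.42908241, -0.47202976, -0.20500471]), 'moment': array([-0.00434603,  0.00583942,  0.00297687]), 'grip_force': 0.0, 'opening': 0.9997046805478137}
{'K': array([[454.61636846,   0.        , 316.10361307],
       [  0.        , 454.61636846, 198.21941456],
       [  0.        ,   0.        ,   1.        ]]), 'dist_coeffs': array([-0.06451407,  0.        ,  0.        ,  0.        ,  0.        ]), 'camera_from_world': array([[ 1.65117158e-02, -9.99860913e-01,  2.34894819e-03,
        -2.15524921e+00],
       [-9.83016971e-01, -1.66629003e-02, -1.82756621e-01,
         5.19567453e+02],
       [ 1.82770342e-01,  7.08569454e-04, -9.83155379e-01,
         1.07836090e+03],
       [ 0.00000000e+00,  0.00000000e+00,  0.00000000e+00,
         1.00000000e+00]])}
{'K': array([[432.70707184,   0.        , 322.21346987],
       [  0.        , 432.70707184, 203.66704272],
       [  0.        ,   0.        ,   1.        ]]), 'dist_coeffs': array([-0.11884723,  0.        ,  0.        ,  0.        ,  0.        ]), 'camera_from_world': array([[ 6.62357441e-01, -7.49187212e-01, -1.06901415e-03,
        -3.24042421e+02],
       [-5.73728414e-01, -5.06315438e-01, -6.43801510e-01,
         3.67908731e+02],
       [ 4.81786600e-01,  4.27040044e-01, -7.65191788e-01,
         8.05987025e+02],
       [ 0.00000000e+00,  0.00000000e+00,  0.00000000e+00,
         1.00000000e+00]])}
```

View pics/top0.png

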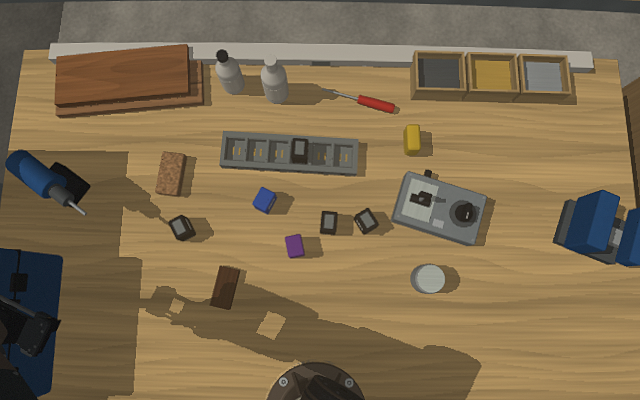

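View pics/side0.png

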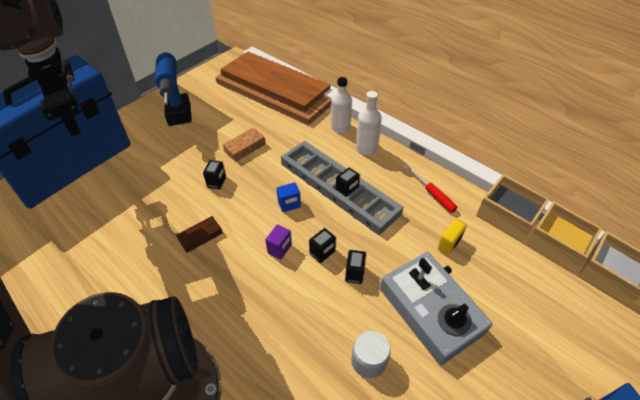

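```bash
cat > h.py <<'E'
import numpy as np, cv2
from cell import monitor, viewer, order, env
def ray(n,uv):
    I=viewer.camera_info(n); T=I["camera_from_world"]; R,t=T[:3,:3],T[:3,3]
    p=cv2.undistortPoints(np.array(uv,float).reshape(-1,1,2),I["K"],I["dist_coeffs"]).reshape(-1,2)
    return -R.T@t,np.c_[p,np.ones(len(p))]@R
def onz(n,uv,z):
    c,d=ray(n,uv); return c+d*((z-c[2])/d[:,2])[:,None]
def proj(n,P):
    I=viewer.camera_info(n); T=I["camera_from_world"]
    return cv2.projectPoints(np.array(P,float).reshape(-1,1,3),cv2.Rodrigues(T[:3,:3])[0],T[:3,3],I["K"],I["dist_coeffs"])[0].reshape(-1,2)
def grab(n,f=None):
    im=viewer.read_camera(n)[:,:,::-1].copy()
    if f: cv2.imwrite(f"pics/{f}.png",im)
    return im
E
python3 - <<'E'
import cv2
im=cv2.imread("pics/top0.png")
a=cv2.resize(im[110:260,210:400],None,fx=4,fy=4,interpolation=cv2.INTER_CUBIC); cv2.imwrite("pics/c1.png",a)
b=cv2.resize(im[160:260,380:500],None,fx=5,fy=5,interpolation=cv2.INTER_CUBIC); cv2.imwrite("pics/c2.png",b)
E
```

```text
(no output)
```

View pics/c1.png

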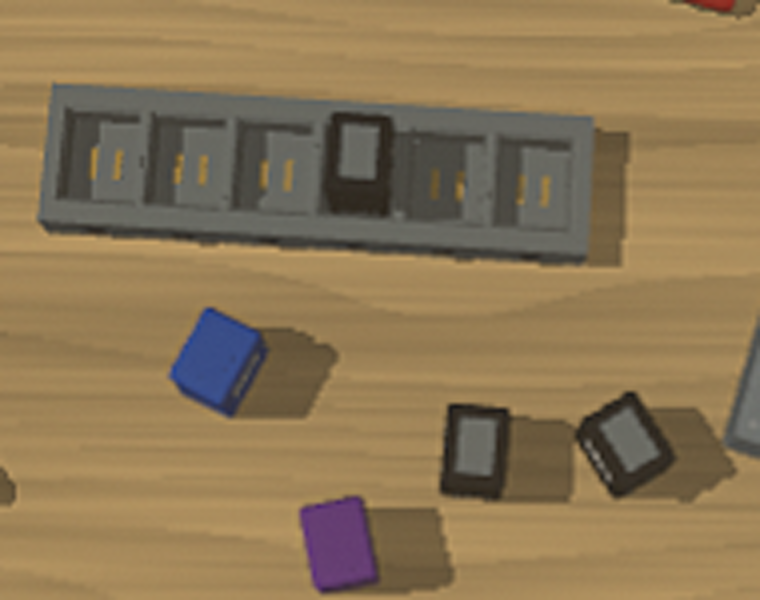

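View pics/c2.png

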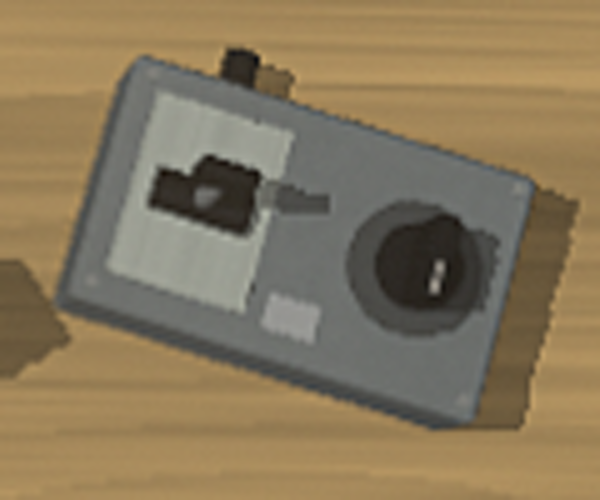

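```bash
cat >> h.py <<'E'
def labels(im,n,z,boxes):
    hsv=cv2.cvtColor(im,cv2.COLOR_BGR2HSV)
    g=cv2.cvtColor(im,cv2.COLOR_BGR2GRAY)
    out=[]
    for (x0,y0,x1,y1) in boxes:
        s=cv2.resize(im[y0:y1,x0:x1],None,fx=8,fy=8,interpolation=cv2.INTER_CUBIC)
        h=cv2.cvtColor(s,cv2.COLOR_BGR2HSV); m=((h[...,1]<60)&(h[...,2]>70)).astype(np.uint8)
        k,l,st,c=cv2.connectedComponentsWithStats(m)
        i=1+np.argmax(st[1:,4]); cs,_=cv2.findContours((l==i).astype(np.uint8),0,1)
        r=cv2.minAreaRect(cs[0]); b=cv2.boxPoints(r)
        uv=(b+.5)/8-.5+[x0,y0]; P=onz(n,uv,z); e=[P[1]-P[0],P[2]-P[1]]
        L=[np.linalg.norm(v) for v in e]; v=e[int(np.argmax(L))]
        out.append((P.mean(0)[:2].round(1),np.round(L,1),round(float(np.degrees(np.arctan2(v[1],v[0])))%180,1),st[i,4]))
    return out
E
python3 - <<'E'
from h import *
im=cv2.imread("pics/top0.png")
for r in labels(im,"top",60,[(166,212,198,244),(318,208,342,236),(353,206,380,236)]): print(r)
print(labels(im,"top",70,[(291,136,309,160)]))
c=lambda p,o,f:(np.array(p)+.5)/f-.5+o
P=onz("top",c([(52,85),(592,118),(586,245),(40,222),(66,108),(58,198),(572,140),(568,232)],[210,110],4),32); print(P.round(1))
Q=onz("top",c([(140,57),(533,185),(475,408),(58,297)],[380,160],5),55); print(Q.round(1))
for X in(P[:4],P[4:],Q):print(X.mean(0))
print([np.degrees(np.arctan2(*(a-b)[:2][::-1])) for a,b in((P[0],P[1]),(P[3],P[2]),(P[4],P[6]),(P[5],P[7]),(Q[0],Q[1]),(Q[3],Q[2]),(Q[0],Q[3]),(Q[1],Q[2]))])
print(np.linalg.norm(Q[0]-Q[1]),np.linalg.norm(P[0]-P[1]))
E
```

```text
(array([441.7, 341.1]), array([23.8, 36.4]), 29.9, np.int32(8766))
(array([461.4, -24.6]), array([35.8, 24.3]), 175.9, np.int32(8944))
(array([ 466.9, -117.8]), array([24.4, 36.3]), 31.9, np.int32(8896))
[(array([643.1,  50.6]), array([35.6, 24. ]), 177.0, np.int32(8123))]
[[696.  251.9  32. ]
 [679.4 -98.   32. ]
 [594.9 -94.1  32. ]
 [604.3 254.4  32. ]
 [680.6 241.9  32. ]
 [620.3 243.7  32. ]
 [664.3 -85.1  32. ]
 [603.3 -82.6  32. ]]
[[ 591.2 -220.8   55. ]
 [ 529.5 -416.6   55. ]
 [ 418.  -382.1   55. ]
 [ 469.6 -178.    55. ]]
[643.6523051   78.55822401  32.        ]
[642.11184035  79.48384909  32.        ]
[ 502.09185065 -299.38217454   55.        ]
[np.float64(87.2722695544432), np.float64(88.46541086496674), np.float64(87.15830326458646), np.float64(87.01178561039809), np.float64(72.4955976880981), np.float64(75.82100597524855), np.float64(-19.39622413031241), np.float64(-17.17211569836893)]
205.265523058636 350.31809483825555
```

```bash
cat >> h.py <<'E'
BX=np.array([502,-299.]);BA=np.radians(-17.5)
def box(x,y): return BX+[np.cos(BA)*x-np.sin(BA)*y,np.sin(BA)*x+np.cos(BA)*y]
DC=np.array([643,79.]);DA=np.radians(-2.9)
def bay(i): o=(i-2.5)*56; return DC+[-np.sin(DA)*o,np.cos(DA)*o]
def to(x,y,z,A=None):
    """deltas: first turn (normalised), then shift in tool axes after the turn"""
    s=monitor.state(); p=s["eef_pos"]; yaw=s["tcp_rot"][2]; cur=yaw-np.pi/2
    d=0 if A is None else (cur-np.radians(A)+np.pi/2)%np.pi-np.pi/2
    yn=yaw-d; v=np.array([x,y,z])-p
    sh=np.array([v[0]*np.cos(yn)+v[1]*np.sin(yn),v[0]*np.sin(yn)-v[1]*np.cos(yn),-v[2]])/150
    print("p",p.round(1),"A",np.degrees(cur).round(2),"F",s["ft_force"].round(1),"op",round(s["opening"]*95.1,1),"t",round(s["t"],2),"| turn",round(d/(np.pi/2),3),"shift",sh.round(3))
E
python3 - <<'E'
from h import *
im=cv2.imread("pics/side0.png")
cv2.imwrite("pics/c3.png",cv2.resize(im[230:370,370:510],None,fx=4,fy=4,interpolation=cv2.INTER_CUBIC))
t=cv2.imread("pics/top0.png")
for a,b in((65,105),(-65,105),(65,-105),(-65,-105)): print(box(a,b).round(),((proj("top",[[*box(a,b),55]])[0]-[380,160]+.5)*5).round(),((proj("side",[[*box(a,b),55]])[0]-[370,230]+.5)*4).round())
for a,b,z in((0,-55,99),(0,55,55),(0,55,119)):print(box(a,b),((proj("top",[[*box(a,b),z]])[0]-[380,160]+.5)*5).round(),((proj("side",[[*box(a,b),z]])[0]-[370,230]+.5)*4).round())
print("side packs",proj("side",[[441.7,341.1,60],[461.4,-24.6,60],[466.9,-117.8,60],[643.1,50.6,70]]))
print(labels(im,"side",60,[(202,160,226,178),(308,230,336,252),(343,250,368,272)]),labels(im,"side",70,[(334,168,360,188)]))
x,y=box(45,55); to(x,y,92,72.5); to(380,0,200,72.5)
E
```

```text
[ 596. -218.] [136.  49.] [230.  78.]
[ 472. -179.] [ 61. 294.] [ 42. 184.]
[ 532. -419.] [537. 180.] [494. 374.]
[ 408. -380.] [471. 428.] [298. 510.]
[ 485.46118103 -351.45443229] [437. 257.] [354. 321.]
[ 518.53881897 -246.54556771] [195. 201.] [196. 198.]
[ 518.53881897 -246.54556771] [226. 177.] [218. 133.]
side packs [[212.12119389 166.5315419 ]
 [322.18462532 237.93227169]
 [356.10090607 259.55216967]
 [347.71442496 175.05275794]]
[(array([443.6, 342.7]), array([44.2, 26.9]), 31.0, np.int32(5712)), (array([462.6, -23.3]), array([38.6, 24.5]), 175.9, np.int32(8367)), (array([ 467.7, -116.7]), array([35.5, 24. ]), 32.5, np.int32(9251))] [(array([644.3,  51.8]), array([41.3, 25.8]), 176.8, np.int32(5971))]
p [235.6 578.7 214.1] A 67.84 F [ 0.3 -0.6  0.3] op 94.8 t 0.1 | turn -0.052 shift [-3.753 -4.68   0.814]
p [235.6 578.7 214.1] A 67.84 F [ 0.3 -0.6  0.3] op 94.8 t 0.1 | turn -0.052 shift [-2.078 -3.39   0.094]
```

View pics/c3.png

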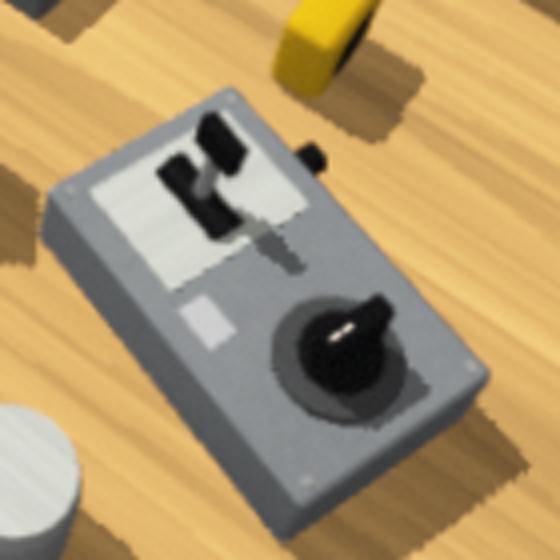

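Request:
move_arm --moves '[0,0,0,-0.052,-0.15,-0.26,0,0,-0.15,-0.26,0,0,-0.15,-0.26,0,0,-0.15,-0.26,0,0,-0.15,-0.26,0,0,-0.2,-0.26,0,0,-0.2,-0.26,0,0,-0.2,-0.26,0,0,-0.2,-0.26,0,0]' --claw 0

```text
t: 1.35
eef_pos: [352.3, 172.7, 214.7]
tcp_rot: [3.141, 0.0, 2.837]
ft_force: [0.4, 0.6, 0.1]
opening: 0.026
grip_force: 0.0
```

Request:
move_arm --moves '[-0.2,-0.26,0,0,-0.2,-0.26,0,0,-0.2,-0.26,0,0,-0.2,-0.26,0,0,-0.2,-0.26,0,0,-0.2,-0.26,0,0,-0.2,-0.26,0,0,-0.2,-0.26,0,0,0,0,0,0,0,0,0,0]'

```text
t: 2.6
eef_pos: [486.8, -195.1, 214.2]
tcp_rot: [3.141, -0.001, 2.836]
ft_force: [-0.2, -0.1, -0.2]
opening: 0.005
grip_force: 0.0
```

```bash
python3 - <<'E'
from h import *
x,y=box(45,55); to(x,y,150,72.5);print(monitor.state()["joints"].round(2))
im=grab("top","top1")
E
```

```text
p [ 486.8 -195.1  214.2] A 72.49 F [-0.2 -0.1 -0.2] op 0.4 t 2.6 | turn -0.0 shift [-0.605 -0.263  0.428]
[-0.51  0.35  1.8   0.    0.99 -1.77]
```

View pics/top1.png

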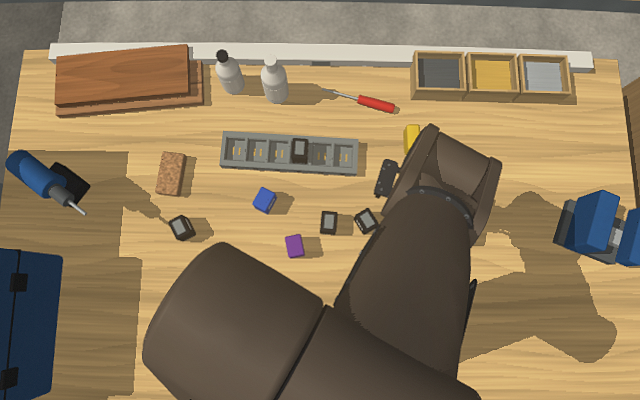

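Request:
move_arm --moves '[-0.3,-0.13,0,0,-0.305,-0.133,0,0,0,0,0,0,0,0,0.25,0,0,0,0.25,0,0,0,0.2,0,0,0,0.115,0,0,0,0,0,0,0,0,0]'

```text
t: 3.78
eef_pos: [562.4, -260.3, 93.6]
tcp_rot: [-3.141, 0.002, 2.837]
ft_force: [1.1, 0.7, 0.5]
opening: 0.004
grip_force: 0.0
```

```bash
python3 - <<'E'
from h import *
x,y=box(-9,55); to(x,y,92,72.5)
im=grab("side")
cv2.imwrite("pics/l1.png",cv2.resize(im[200:370,330:530],None,fx=3,fy=3))
E
```

```text
p [ 562.4 -260.3   93.6] A 72.54 F [1.1 0.7 0.5] op 0.4 t 3.77 | turn 0.0 shift [ 0.367 -0.     0.011]
```

View pics/l1.png

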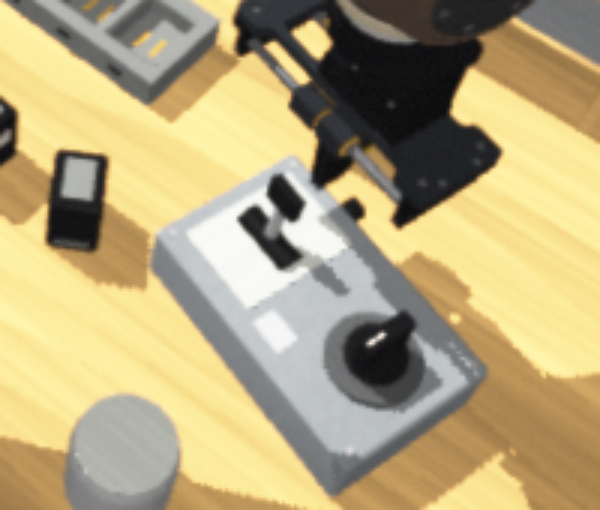

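Request:
move_arm --moves '[0.06,0,0.01,0,0.06,0,0,0,0.06,0,0,0,0.05,0,0,0,0.05,0,0,0,0.04,0,0,0,0,0,0,0]'

```text
t: 4.7
eef_pos: [516.4, -246.3, 91.3]
tcp_rot: [-3.141, 0.002, 2.836]
ft_force: [2.9, -1.6, 0.6]
opening: 0.006
grip_force: 1.9
```

Request:
move_arm --moves '[0.02,0,0,0,0.02,0,0,0,0,0,0,0]'

```text
t: 5.08
eef_pos: [511.8, -244.8, 91.7]
tcp_rot: [-3.141, 0.004, 2.836]
ft_force: [7.2, -1.1, 3.0]
opening: 0.005
grip_force: 3.8
```

Request:
move_arm --moves '[0.02,0,0,0,0,0,0,0,0,0,0,0]'

```text
t: 5.45
eef_pos: [511.0, -244.8, 92.3]
tcp_rot: [-3.14, 0.009, 2.836]
ft_force: [15.4, -3.2, 1.1]
opening: -0.0
grip_force: 6.9
```

Request:
move_arm --moves '[0.025,0,0,0,0,0,0,0,0,0,0,0]'

```text
t: 5.82
eef_pos: [509.9, -244.9, 93.1]
tcp_rot: [-3.139, 0.016, 2.836]
ft_force: [25.2, -5.4, 1.0]
opening: 0.007
grip_force: 11.0
```

Request:
move_arm --moves '[-0.1,0,0,0,-0.15,0,0,0,0,0,-0.3,0,0,0,-0.3,0,0,0,-0.1,0,0,0,0,0]' --claw 95

```text
t: 6.58
eef_pos: [539.6, -253.3, 195.9]
tcp_rot: [3.142, 0.0, 2.836]
ft_force: [0.3, 0.6, -0.3]
opening: 0.579
grip_force: 0.0
```

```bash
python3 - <<'E'
from h import *
to(468,-117,200,32); to(468,-117,29,32)
im=grab("side")
cv2.imwrite("pics/l2.png",cv2.resize(im[230:370,370:510],None,fx=4,fy=4,interpolation=cv2.INTER_CUBIC))
E
```

```text
p [ 539.6 -253.3  195.9] A 72.52 F [ 0.3  0.6 -0.3] op 55.1 t 6.58 | turn 0.45 shift [ 1.023  0.077 -0.027]
p [ 539.6 -253.3  195.9] A 72.52 F [ 0.3  0.6 -0.3] op 55.1 t 6.58 | turn 0.45 shift [1.023 0.077 1.113]
```

View pics/l2.png

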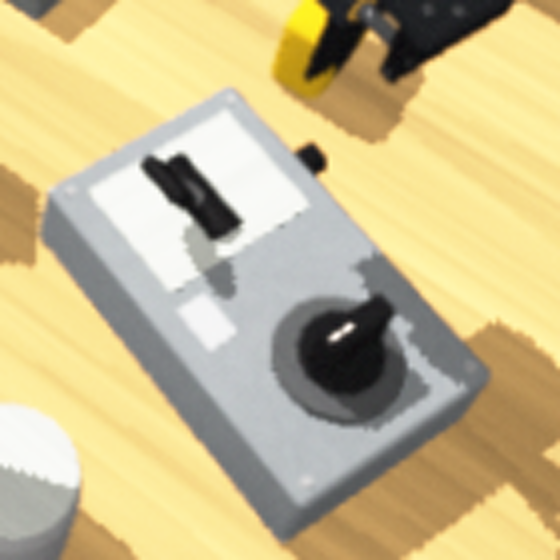

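Request:
move_arm --moves '[0,0,0,0.1,0,0,0,0.1,0,0,0,0.1,0,0,0,0.1,0,0,0,0.05,0.26,0.02,0,0,0.26,0.02,0,0,0.26,0.02,0,0,0.243,0.017,0,0,0,0,0,0]'

```text
t: 7.88
eef_pos: [466.6, -115.4, 194.6]
tcp_rot: [-3.14, -0.003, 2.131]
ft_force: [0.5, -0.8, 0.0]
opening: 1.002
grip_force: 0.0
```

```bash
python3 - <<'E'
from h import *
to(467.5,-117.3,29,32)
E
```

```text
p [ 466.6 -115.4  194.6] A 32.12 F [ 0.5 -0.8  0. ] op 95.3 t 7.88 | turn 0.001 shift [-0.014 -0.002  1.104]
```

Request:
move_arm --moves '[-0.014,0,0.25,0,0,0,0.25,0,0,0,0.25,0,0,0,0.2,0,0,0,0.1,0,0,0,0.054,0,0,0,0,0]'

```text
t: 8.75
eef_pos: [469.4, -119.1, 30.2]
tcp_rot: [-3.142, -0.0, 2.129]
ft_force: [-0.1, 0.3, -0.5]
opening: 0.999
grip_force: 0.0
```

Request:
move_arm --moves '[0,0,0,0,0,0,0,0,0,0,0,0,0,0,0,0,0,0,0,0,0,0,0,0]' --claw 40

```text
t: 9.5
eef_pos: [469.3, -118.9, 30.4]
tcp_rot: [3.142, -0.0, 2.13]
ft_force: [-1.5, 0.9, 2.7]
opening: 0.547
grip_force: 30.0
```

Request:
move_arm --moves '[0,0,-0.05,0,0,0,-0.2,0,0,0,-0.2,0,0,0,-0.25,0,0,0,-0.1,0,0,0,0,0.1,0,0,0,0.1,0,0,0,0.1,0,0,0,0.088,0,0,0,0]'

```text
t: 10.75
eef_pos: [469.2, -118.9, 150.5]
tcp_rot: [-3.142, -0.0, 1.521]
ft_force: [-0.4, 0.1, -2.1]
opening: 0.543
grip_force: 30.0
```

```bash
python3 - <<'E'
from h import *
x,y=bay(0);print(x,y); to(x+.5,y+.5,130,-2.9)
im=grab("top","t2"); cv2.imwrite("pics/t2c.png",cv2.resize(im[100:260,160:400],None,fx=3,fy=3))
print(labels(im,"top",60,[(166,212,198,244),(318,208,342,236)]))
E
```

```text
635.9169883892602 -60.82071000578608
p [ 469.2 -118.9  150.5] A -2.85 F [-0.4  0.1 -2.1] op 51.7 t 10.75 | turn 0.001 shift [0.446 1.094 0.136]
[(array([441.8, 341.1]), array([26.1, 38.1]), 29.9, np.int32(9980)), (array([461.5, -24.4]), array([37.5, 26. ]), 175.6, np.int32(9938))]
```

Request:
move_arm --moves '[0.1,0.25,0,0,0.1,0.25,0,0,0.1,0.25,0,0,0.1,0.25,0,0,0.03,0.094,0.1,0,0,0,0.2,0,0,0,0.1,0,0,0,0,0,0,0,0,0]'

```text
t: 11.92
eef_pos: [636.8, -63.1, 91.2]
tcp_rot: [3.14, 0.0, 1.52]
ft_force: [0.1, 0.0, -1.6]
opening: 0.547
grip_force: 30.0
```

```bash
python3 - <<'E'
from h import *
x,y=bay(0); to(x+.5,y+.5,42,-2.9)
a=grab("top"); b=grab("side")
s=cv2.resize(b[110:260,270:420],None,fx=4,fy=4,interpolation=cv2.INTER_CUBIC)
cv2.imwrite("pics/p1.png",s)
print(proj("side",[[x,y,32],[x,y,120]]))
E
```

```text
p [636.8 -63.1  91.2] A -2.89 F [ 0.1  0.  -1.6] op 52.0 t 11.93 | turn 0.0 shift [ 0.018 -0.003  0.328]
[[380.2328006  209.05770792]
 [384.08881398 184.83684427]]
```

View pics/p1.png

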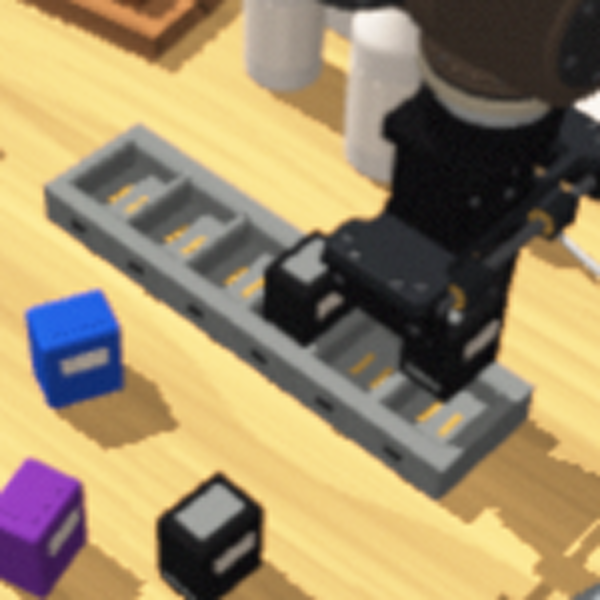

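```bash
python3 - <<'E'
from h import *
uv=(np.array([(448,398),(500,355)])+.5)/4-.5+[270,110]
print(onz("side",uv,61).round(1))
u=np.array([np.cos(DA),np.sin(DA)]);v=np.array([-u[1],u[0]])
c=bay(0)
for s in(-26,26): print((c+s*u-20*v).round(1))
E
```

```text
[[616.8 -75.4  61. ]
 [665.  -79.1  61. ]]
[608.9 -79.5]
[660.9 -82.1]
```

Request:
move_arm --moves '[0,0,0.1,0,0,0,0.1,0,0,0,0.03,0,0,0,0.02,0,0,0,0.02,0,0,0,0,0]'

```text
t: 12.78
eef_pos: [636.5, -62.8, 49.8]
tcp_rot: [3.141, -0.0, 1.52]
ft_force: [-0.0, 0.9, -2.1]
opening: 0.544
grip_force: 30.0
```

Request:
move_arm --moves '[0,0,0.03,0,0,0,0.02,0,0,0,0.015,0,0,0,0,0]'

```text
t: 13.28
eef_pos: [636.4, -62.8, 40.4]
tcp_rot: [3.142, -0.0, 1.52]
ft_force: [-1.5, -0.3, 4.6]
opening: 0.545
grip_force: 30.0
```

Request:
move_arm --moves '[0,0,0,0,0,0,0,0,0,0,0,0,0,0,0,0,0,0,-0.2,0,0,0,-0.25,0,0,0,-0.25,0,0,0,0,0]' --claw 90

```text
t: 14.28
eef_pos: [637.7, -63.0, 147.9]
tcp_rot: [3.136, 0.001, 1.52]
ft_force: [0.1, -0.2, -1.0]
opening: 0.948
grip_force: 0.0
```

```bash
python3 - <<'E'
from h import *
to(462,-24,140,-4.2); 
E
```

```text
p [637.7 -63.  147.9] A -2.9 F [ 0.1 -0.2 -1. ] op 90.1 t 14.28 | turn 0.014 shift [ 0.173 -1.187  0.053]
```

Request:
move_arm --moves '[0,0,0,0.014,0.04,-0.24,0,0,0.04,-0.24,0,0,0.04,-0.24,0,0,0.04,-0.24,0,0,0.013,-0.227,0,0,0,0,0,0,0,0,0,0]' --claw 95

```text
t: 15.28
eef_pos: [461.4, -24.2, 144.6]
tcp_rot: [-3.141, -0.0, 1.498]
ft_force: [0.5, -0.4, -0.3]
opening: 1.001
grip_force: 0.0
```

```bash
python3 - <<'E'
from h import *
to(462,-24,30,-4.2)
im=grab("top","t3"); print(labels(im,"top",70,[(316,142,334,166),(291,136,309,160)]),labels(im,"top",60,[(166,212,198,244)]),bay(0))
E
```

```text
p [461.4 -24.2 144.6] A -4.2 F [ 0.5 -0.4 -0.3] op 95.2 t 15.28 | turn 0.0 shift [0.001 0.004 0.764]
[(array([630.6, -12.4]), array([44.5, 57.2]), 0.5, np.int32(22663)), (array([643.2,  50.6]), array([37.3, 25.5]), 177.3, np.int32(9059))] [(array([441.7, 341.2]), array([26.1, 38.2]), 29.9, np.int32(9983))] [635.91698839 -60.82071001]
```

Request:
move_arm --moves '[0,0.004,0.2,0,0,0,0.2,0,0,0,0.2,0,0,0,0.1,0,0,0,0.064,0,0,0,0,0,0,0,0,0]'

```text
t: 16.2
eef_pos: [461.8, -24.1, 30.8]
tcp_rot: [3.141, 0.0, 1.498]
ft_force: [0.3, 0.1, 0.0]
opening: 1.001
grip_force: 0.0
```

Request:
move_arm --moves '[0,0,0,0,0,0,0,0,0,0,0,0,0,0,0,0,0,0,0,0,0,0,0,0]' --claw 40

```text
t: 16.95
eef_pos: [461.6, -24.1, 30.5]
tcp_rot: [3.141, -0.0, 1.498]
ft_force: [0.5, 0.8, 1.0]
opening: 0.546
grip_force: 30.0
```

Request:
move_arm --moves '[0,0,-0.05,-0.014,0,0,-0.2,0,0,0,-0.2,0,0,0,-0.25,0,0,0,0,0,0,0,0,0]'

```text
t: 17.7
eef_pos: [460.9, -23.9, 134.8]
tcp_rot: [-3.141, -0.0, 1.521]
ft_force: [-0.1, -0.3, -2.3]
opening: 0.546
grip_force: 30.0
```

```bash
python3 - <<'E'
from h import *
x,y=bay(4);print(x,y); to(x+.5,y+.5,130,-2.9)
im=grab("top","t4"); print(labels(im,"top",70,[(333,140,360,170)]))
E
```

```text
647.2498069664439 162.89242600347166
p [460.9 -23.9 134.8] A -2.88 F [-0.1 -0.3 -2.3] op 51.9 t 17.7 | turn 0.0 shift [1.31  1.181 0.032]
[(array([626.9, -64.1]), array([76.6, 63.9]), 0.5, np.int32(18951))]
```

Request:
move_arm --moves '[0.19,0.17,0,0,0.19,0.17,0,0,0.19,0.17,0,0,0.19,0.17,0,0,0.19,0.17,0,0,0.19,0.17,0,0,0.17,0.161,0,0,0,0,0.2,0,0,0,0,0,0,0,0,0]'

```text
t: 19.0
eef_pos: [648.1, 163.0, 105.2]
tcp_rot: [-3.141, 0.0, 1.52]
ft_force: [-0.3, 0.1, -2.3]
opening: 0.548
grip_force: 30.0
```

```bash
python3 - <<'E'
from h import *
x,y=bay(4); to(x+.5,y+.5,62,-2.9)
im=grab("side"); s=cv2.resize(im[90:240,260:410],None,fx=4,fy=4,interpolation=cv2.INTER_CUBIC)
cv2.imwrite("pics/p2.png",s)
E
```

```text
p [648.1 163.  105.2] A -2.91 F [-0.3  0.1 -2.3] op 52.1 t 19.0 | turn -0.0 shift [ 0.003 -0.003  0.288]
```

View pics/p2.png

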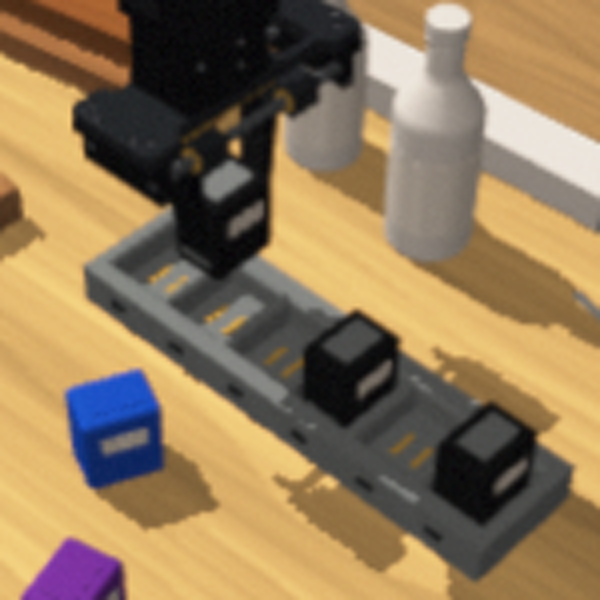

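Request:
move_arm --moves '[0,0,0.15,0,0,0,0.12,0,0,0,0.03,0,0,0,0.03,0,0,0,0.03,0,0,0,0,0]'

```text
t: 19.8
eef_pos: [648.3, 163.2, 51.4]
tcp_rot: [-3.142, -0.0, 1.52]
ft_force: [-0.5, 0.1, -2.4]
opening: 0.545
grip_force: 30.0
```

Request:
move_arm --moves '[0,0,0.03,0,0,0,0.025,0,0,0,0.02,0,0,0,0,0]'

```text
t: 20.3
eef_pos: [648.2, 163.2, 40.5]
tcp_rot: [3.142, -0.0, 1.52]
ft_force: [-1.6, -0.5, 3.1]
opening: 0.546
grip_force: 30.0
```

Request:
move_arm --moves '[0,0,0,0,0,0,0,0,0,0,0,0,0,0,0,0,0,0,-0.2,0,0,0,-0.25,0,0,0,-0.25,0,0,0,0,0]' --claw 90

```text
t: 21.3
eef_pos: [649.5, 163.4, 148.2]
tcp_rot: [3.136, -0.001, 1.52]
ft_force: [0.4, 0.5, -0.8]
opening: 0.945
grip_force: 0.0
```

```bash
python3 - <<'E'
from h import *
im=grab("top","t5"); r=labels(im,"top",60,[(166,212,198,244)]);print(r)
to(442.5,341.8,140,30.2)
E
```

```text
Traceback (most recent call last):
  File "h.py", line 24, in labels
    i=1+np.argmax(st[1:,4]); cs,_=cv2.findContours((l==i).astype(np.uint8),0,1)
        ~~~~~~~~~^^^^^^^^^^
ValueError: attempt to get argmax of an empty sequence
```

View pics/t5.png

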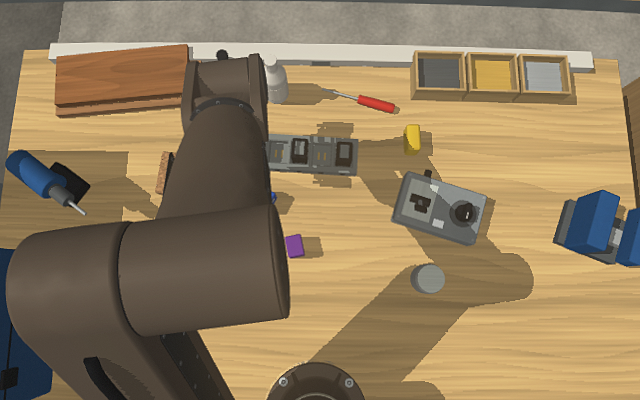

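```bash
python3 - <<'E'
from h import *
im=grab("side","s5"); print(labels(im,"side",60,[(202,160,226,178)]))
cv2.imwrite("pics/s5c.png",cv2.resize(im[100:280,130:400],None,fx=2.9,fy=2.9))
to(442.5,341.8,140,30.2)
E
```

```text
[(array([443.6, 342.7]), array([43.8, 26.9]), 31.0, np.int32(5737))]
p [648.1 163.2 145. ] A -2.9 F [-0.7 -0.6 -1.1] op 89.8 t 21.4 | turn -0.368 shift [ 1.718 -0.585  0.033]
```

View pics/s5c.png

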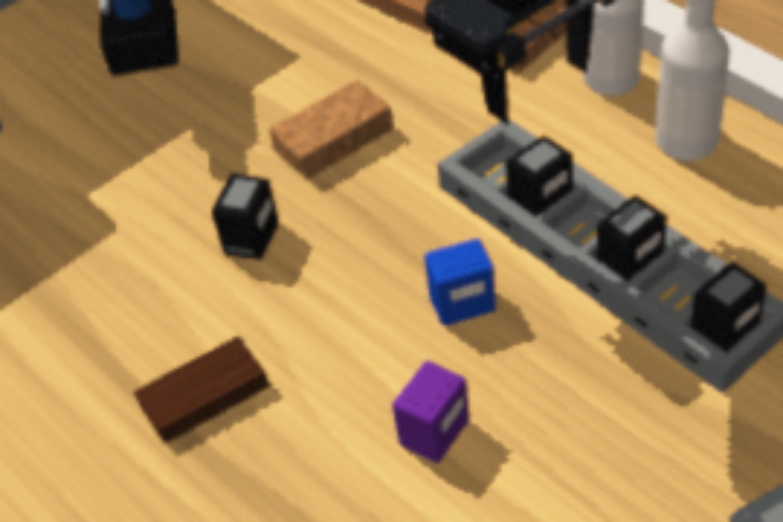

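Request:
move_arm --moves '[0,0,0,-0.1,0,0,0,-0.1,0,0,0,-0.1,0,0,0,-0.068,0.29,-0.1,0,0,0.29,-0.1,0,0,0.29,-0.1,0,0,0.29,-0.1,0,0,0.29,-0.1,0,0,0.268,-0.085,0,0]' --claw 80

```text
t: 22.65
eef_pos: [441.0, 342.3, 143.9]
tcp_rot: [-3.139, -0.0, 2.098]
ft_force: [0.4, 0.2, 0.2]
opening: 0.843
grip_force: 0.0
```

Request:
move_arm --moves '[0,0,0,0,0,0,0,0]'

```text
t: 22.9
eef_pos: [442.8, 341.4, 144.4]
tcp_rot: [-3.14, 0.0, 2.099]
ft_force: [-0.1, 0.2, 0.5]
opening: 0.844
grip_force: 0.0
```

```bash
python3 - <<'E'
from h import *
im=cv2.imread("pics/top0.png")
print(onz("top",[(157,192),(182,196)],32).round())
to(442.5,341.8,30,30.2)
E
```

```text
[[532. 411.  32.]
 [522. 346.  32.]]
p [442.8 341.4 144.4] A 30.24 F [-0.1  0.2  0.5] op 80.3 t 22.9 | turn 0.0 shift [ 0.003 -0.001  0.763]
```

Request:
move_arm --moves '[0.003,0,0.2,0,0,0,0.2,0,0,0,0.2,0,0,0,0.1,0,0,0,0.063,0,0,0,0,0,0,0,0,0]'

```text
t: 23.78
eef_pos: [442.9, 342.3, 31.5]
tcp_rot: [3.14, -0.0, 2.098]
ft_force: [-0.9, -0.2, -0.0]
opening: 0.839
grip_force: 0.0
```

Request:
move_arm --moves '[0,0,0,0,0,0,0,0,0,0,0,0,0,0,0,0,0,0,0,0,0,0,0,0]' --claw 40

```text
t: 24.52
eef_pos: [442.5, 342.2, 30.9]
tcp_rot: [3.141, -0.0, 2.098]
ft_force: [-2.1, -1.1, 4.6]
opening: 0.548
grip_force: 30.0
```

Request:
move_arm --moves '[0,0,-0.05,0,0,0,-0.2,0,0,0,-0.2,0,0,0,-0.25,0,0,0,0,0.1,0,0,0,0.1,0,0,0,0.1,0,0,0,0.068,0,0,0,0]'

```text
t: 25.65
eef_pos: [442.5, 342.1, 135.9]
tcp_rot: [-3.142, -0.0, 1.521]
ft_force: [-0.8, -0.6, -1.1]
opening: 0.545
grip_force: 30.0
```

```bash
python3 - <<'E'
from h import *
x,y=bay(5);print(x,y); to(x+.5,y+.5,130,-2.9)
x,y=bay(3);print(x,y); to(x+.5,y+.5,130,-2.9)
E
```

```text
650.0830116107398 218.82071000578608
p [442.5 342.1 135.9] A -2.86 F [-0.8 -0.6 -1.1] op 51.9 t 25.65 | turn 0.0 shift [-0.747  1.427  0.039]
644.4166023221479 106.96414200115721
p [442.5 342.1 135.9] A -2.86 F [-0.8 -0.6 -1.1] op 51.9 t 25.65 | turn 0.0 shift [-1.494  1.427  0.039]
```

Request:
move_arm --moves '[-0.12,0.23,0,0,-0.12,0.23,0,0,-0.12,0.23,0,0,-0.12,0.23,0,0,-0.12,0.23,0,0,-0.147,0.277,0,0,0,0,0.2,0,0,0,0,0,0,0,0,0]'

```text
t: 26.78
eef_pos: [650.6, 219.8, 106.6]
tcp_rot: [3.141, -0.0, 1.522]
ft_force: [-0.0, -0.3, -0.8]
opening: 0.548
grip_force: 30.0
```

```bash
python3 - <<'E'
from h import *
x,y=bay(5); to(x+.5,y+.5,62,-2.9)
E
```

```text
p [650.6 219.8 106.6] A -2.81 F [-0.  -0.3 -0.8] op 52.1 t 26.77 | turn 0.001 shift [-0.003  0.     0.297]
```

Request:
move_arm --moves '[-0.003,0,0.15,0,0,0,0.12,0,0,0,0.03,0,0,0,0.03,0,0,0,0.03,0,0,0,0,0]'

```text
t: 27.52
eef_pos: [650.6, 218.9, 51.7]
tcp_rot: [-3.141, -0.0, 1.52]
ft_force: [0.0, -0.6, -0.5]
opening: 0.542
grip_force: 30.0
```

Request:
move_arm --moves '[0,0,0.03,0,0,0,0.025,0,0,0,0.02,0,0,0,0,0]'

```text
t: 28.02
eef_pos: [650.5, 218.9, 40.9]
tcp_rot: [-3.142, -0.0, 1.52]
ft_force: [-2.8, 0.3, 4.2]
opening: 0.544
grip_force: 30.0
```

Request:
move_arm --moves '[0,0,0,0,0,0,0,0,0,0,0,0,0,0,0,0,0,0,-0.2,0,0,0,-0.25,0,0,0,-0.25,0,0,0,-0.2,0,0,0,0,0]' --claw 90

```text
t: 29.15
eef_pos: [651.4, 219.2, 178.0]
tcp_rot: [3.137, -0.001, 1.52]
ft_force: [-0.3, 0.2, 0.4]
opening: 0.944
grip_force: 0.0
```

```bash
python3 - <<'E'
from h import *
to(460,-100,190,72.5)
im=grab("side","s6")
cv2.imwrite("pics/s6c.png",cv2.resize(im[130:240,260:430],None,fx=4.5,fy=4.5,interpolation=cv2.INTER_CUBIC))
E
```

```text
p [651.4 219.2 178. ] A -2.9 F [-0.3  0.2  0.4] op 89.8 t 29.15 | turn -0.838 shift [ 0.577 -2.413 -0.08 ]
```

View pics/s6c.png

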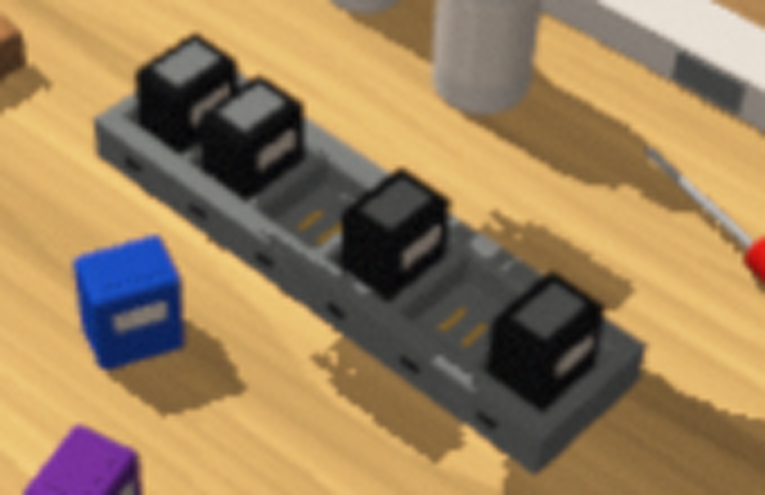

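Request:
move_arm --moves '[0,0,0,-0.1,0,0,0,-0.1,0,0,0,-0.1,0,0,0,-0.1,0,0,0,-0.1,0,0,0,-0.1,0,0,0,-0.1,0,0,0,-0.1,0,0,0,-0.038,0,0,-0.08,0]' --claw 0

```text
t: 30.45
eef_pos: [649.8, 218.7, 185.6]
tcp_rot: [-3.14, -0.003, 2.836]
ft_force: [0.3, -0.3, -0.2]
opening: 0.008
grip_force: 0.0
```

Request:
move_arm --moves '[0.06,-0.24,0,0,0.06,-0.24,0,0,0.06,-0.24,0,0,0.06,-0.24,0,0,0.06,-0.24,0,0,0.06,-0.24,0,0,0.06,-0.24,0,0,0.06,-0.24,0,0,0.06,-0.24,0,0,0,0,0,0]'

```text
t: 31.7
eef_pos: [475.2, -67.2, 187.7]
tcp_rot: [-3.142, -0.0, 2.832]
ft_force: [-0.1, 1.4, 0.2]
opening: 0.003
grip_force: 0.0
```

```bash
python3 - <<'E'
from h import *
x,y=box(-62,55); to(x,y,92,72.5)
im=grab("top","t7"); g=proj("top",[[*bay(i),70] for i in (0,2,4,5)]).round().astype(int)
print(labels(im,"top",70,[(a-9,b-13,a+10,b+13) for a,b in g]),[bay(i).round(1) for i in(0,2,4,5)])
s=grab("side","s7"); g=proj("side",[[*bay(i),70] for i in (0,2,4,5)]).round().astype(int)
print(labels(s,"side",70,[(a-12,b-10,a+13,b+8) for a,b in g]))
E
```

```text
p [475.2 -67.2 187.7] A 72.28 F [-0.1  1.4  0.2] op 0.3 t 31.7 | turn -0.002 shift [-0.222 -1.054  0.638]
[(array([659.7, -60.7]), array([22.1, 49.6]), 83.8, np.int32(4841)), (array([643.2,  50.6]), array([37.3, 25.5]), 177.2, np.int32(9052)), (array([647.6, 163.1]), array([37., 26.]), 177.4, np.int32(8942)), (array([649.6, 217.8]), array([37.5, 25.4]), 177.3, np.int32(8632))] [array([635.9, -60.8]), array([641.6,  51. ]), array([647.2, 162.9]), array([650.1, 218.8])]Traceback (most recent call last):
  File "<stdin>", line 6, in <module>
  File "h.py", line 24, in labels
    i=1+np.argmax(st[1:,4]); cs,_=cv2.findContours((l==i).astype(np.uint8),0,1)
        ~~~~~~~~~^^^^^^^^^^
    return _wrapfunc(a, 'argmax', axis=axis, out=out, **kwds)
    return bound(*args, **kwds)
ValueError: attempt to get argmax of an empty sequence
```

Request:
move_arm --moves '[-0.044,-0.21,0,-0.002,-0.044,-0.21,0,0,-0.044,-0.21,0,0,-0.044,-0.21,0,0,-0.046,-0.214,0,0,0,0,0,0,0,0,0.22,0,0,0,0.22,0,0,0,0.198,0,0,0,0,0]'

```text
t: 33.05
eef_pos: [460.4, -224.9, 90.3]
tcp_rot: [3.14, -0.004, 2.841]
ft_force: [-0.6, -1.4, 0.5]
opening: 0.007
grip_force: 0.0
```

```bash
python3 - <<'E'
from h import *
x,y=box(9,55); to(x,y,92,72.5)
E
```

```text
p [ 460.4 -224.9   90.3] A 72.75 F [-0.6 -1.4  0.5] op 0.7 t 33.05 | turn 0.003 shift [-0.473 -0.021 -0.011]
```

Request:
move_arm --moves '[-0.08,-0.01,0,0.003,-0.08,-0.01,0,0,-0.08,0,0,0,-0.07,0,0,0,-0.06,0,0,0,-0.05,0,0,0,-0.05,0,0,0,0,0,0,0]'

```text
t: 34.05
eef_pos: [527.2, -250.4, 92.0]
tcp_rot: [3.141, -0.002, 2.835]
ft_force: [-4.1, 1.5, -0.2]
opening: 0.002
grip_force: 1.8
```

Request:
move_arm --moves '[-0.02,0,0,0,-0.02,0,0,0,0,0,0,0]'

```text
t: 34.42
eef_pos: [528.3, -250.5, 91.5]
tcp_rot: [3.14, -0.012, 2.835]
ft_force: [-27.6, 3.8, 10.3]
opening: 0.009
grip_force: 13.9
```

Request:
move_arm --moves '[-0.025,0,0,0,0,0,0,0,0,0,0,0]'

```text
t: 34.8
eef_pos: [528.8, -250.6, 91.3]
tcp_rot: [3.139, -0.02, 2.836]
ft_force: [-41.5, 7.9, 19.0]
opening: 0.001
grip_force: 22.7
```

Request:
move_arm --moves '[0.15,0,0,0,0.15,0,-0.1,0,0,0,-0.25,0,0,0,-0.1,0,0,0,0,0]' --claw 50

```text
t: 35.42
eef_pos: [494.3, -240.4, 160.3]
tcp_rot: [-3.141, 0.003, 2.835]
ft_force: [-0.9, -0.4, -0.2]
opening: 0.47
grip_force: 0.0
```

```bash
python3 - <<'E'
from h import *
x,y=box(1.5,-55); to(x,y,150,72.5)
s=grab("side","s8")
a=s[240:350,380:500]; cv2.imwrite("pics/s8c.png",cv2.resize(a,None,fx=5,fy=5,interpolation=cv2.INTER_CUBIC))
print(((proj("side",[[*box(1.5,-55),99],[*box(1.5,-55),69],[*box(22.5,-55),99],[*box(-19.5,-55),99]])-[380,240]+.5)*5).round())
E
```

```text
p [ 494.3 -240.4  160.3] A 72.43 F [-0.9 -0.4 -0.2] op 44.7 t 35.42 | turn -0.001 shift [-0.176 -0.724  0.069]
[[396. 349.]
 [377. 384.]
 [436. 323.]
 [355. 376.]]
```

View pics/s8c.png

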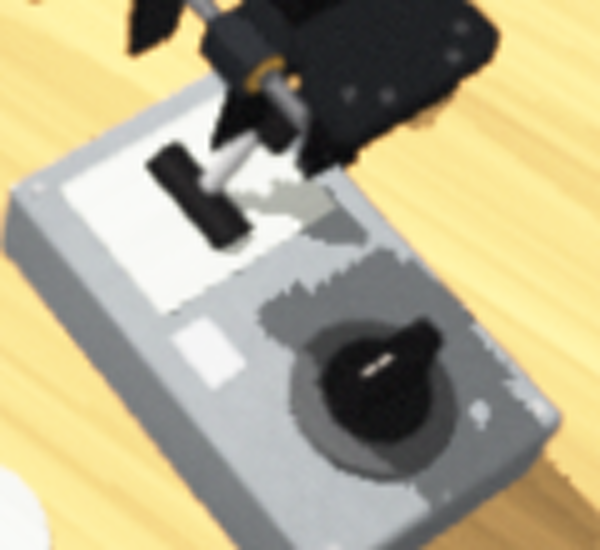

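Request:
move_arm --moves '[-0.044,-0.181,0,0,-0.044,-0.181,0,0,-0.044,-0.181,0,0,-0.044,-0.181,0,0,0,0,0,0,0,0,0.15,0,0,0,0.15,0,0,0,0.13,0,0,0,0.1,0,0,0,0,0]'

```text
t: 36.72
eef_pos: [485.5, -350.7, 78.5]
tcp_rot: [3.14, -0.002, 2.835]
ft_force: [0.4, -0.5, 0.9]
opening: 0.524
grip_force: 0.0
```

```bash
python3 - <<'E'
from h import *
x,y=box(1.5,-55); to(x,y,80,72.5)
E
```

```text
p [ 485.5 -350.7   78.5] A 72.45 F [ 0.4 -0.5  0.9] op 49.9 t 36.73 | turn -0.001 shift [-0.011 -0.005 -0.01 ]
```

Request:
move_arm --moves '[-0.01,-0.005,-0.01,0,0,0,0,0,0,0,0,0,0,0,0,0,0,0,0,0,0,0,0,0]' --claw 0

```text
t: 37.48
eef_pos: [486.7, -354.0, 81.6]
tcp_rot: [-3.14, 0.001, 2.835]
ft_force: [-3.9, -6.5, 1.4]
opening: 0.14
grip_force: 30.0
```

Request:
move_arm --moves '[0,0,0,0.08,0,0,0,0.08,0,0,0,0.08,0,0,0,0.08,0,0,0,0.08,0,0,0,0.08,0,0,0,0.08,0,0,0,0.08,0,0,0,0.06,0,0,0,0]'

```text
t: 38.72
eef_pos: [486.9, -354.0, 81.6]
tcp_rot: [3.141, 0.002, 1.734]
ft_force: [-4.2, -6.4, 1.1]
opening: 0.142
grip_force: 30.0
```

```bash
python3 - <<'E'
from h import *
x,y=box(1.5,-55); to(x,y,80);print(monitor.state()["moment"])
E
```

```text
p [ 486.9 -354.    81.6] A 9.35 F [-4.2 -6.4  1.1] op 13.5 t 38.73 | turn 0.0 shift [0.013 0.002 0.011]
[-1.25985256  0.54695641 -0.02895474]
```

Request:
move_arm --moves '[0,0,0,0,0,0,0,0,0,0,0,0,0,0,-0.2,0,0,0,-0.25,0,0,0,-0.25,0,0,0,-0.25,0,0.2,0,0,0,0.2,0,0,0,0,0,0,0]' --claw 50

```text
t: 39.98
eef_pos: [477.0, -292.0, 224.2]
tcp_rot: [3.141, -0.0, 1.737]
ft_force: [-0.7, -0.1, 0.1]
opening: 0.526
grip_force: 0.0
```

```bash
python3 - <<'E'
from h import *
to(480,-350,80)
s=grab("side","s9"); t=grab("top","t9")
# white pointer mark on the knob's bar
def mark(im):
    x,y=proj("side",[[*box(1.5,-55),95]])[0].astype(int)
    c=cv2.resize(im[y-10:y+16,x-16:x+14],None,fx=6,fy=6,interpolation=cv2.INTER_CUBIC)
    h=cv2.cvtColor(c,cv2.COLOR_BGR2HSV); dark=cv2.morphologyEx((h[...,2]<75).astype(np.uint8),3,np.ones((25,25)))
    m=((h[...,2]>110)&(h[...,1]<90)).astype(np.uint8)
    n,l,st,ce=cv2.connectedComponentsWithStats(m)
    for i in range(1,n):
        if 30<st[i,4]<800:
            p=np.argwhere(l==i)[:,::-1]/6+[x-16,y-10]; P=onz("side",p,99)[:,:2]; q=P-P.mean(0); w=np.linalg.svd(q,full_matrices=False)[2][0]
            print(st[i],P.mean(0).round(1),np.degrees(np.arctan2(w[1],w[0])).round(1)%180)
for f in("s8","s9"): print(f); mark(cv2.imread(f"pics/{f}.png"))
print(np.degrees(BA)%180)
for n,im in(("top",t),):
    g=proj(n,[[*bay(i),70] for i in (0,2,4,5)]).round().astype(int)
    for a,b in g:
        try: print(labels(im,n,70,[(a-9,b-13,a+10,b+13)]))
        except Exception as e: print("occl")
g=proj("side",[[*bay(i),70] for i in (0,2,4,5)]).round().astype(int)
for a,b in g:
        try: print(labels(s,"side",70,[(a-11,b-9,a+11,b+7)]))
        except Exception as e: print("occl")
E
```

```text
p [ 477.  -292.   224.2] A 9.52 F [-0.7 -0.1  0.1] op 50.0 t 39.98 | turn 0.0 shift [-0.384 -0.044  0.961]
s8
[ 64  66  34  24 290] [ 476.4 -351. ] 163.4
[ 0 80  5 15 62] [ 457.  -333.3] 31.400000000000006
[  0 103  29  53 774] [ 444.1 -343.9] 45.0
s9
162.5
[(array([637.1, -60.6]), array([47.1, 66.7]), 0.0, np.int32(9440))]
[(array([643.2,  50.6]), array([37.9, 26.3]), 176.6, np.int32(9495))]
[(array([647.6, 163.1]), array([37.6, 26.6]), 177.7, np.int32(9216))]
[(array([649.6, 217.8]), array([37.6, 25.7]), 177.4, np.int32(8777))]
[(array([637.5, -59.6]), array([43.7, 27.5]), 178.2, np.int32(8071))]
[(array([644.6,  51.8]), array([44.5, 28.3]), 177.4, np.int32(7096))]
[(array([647.8, 170.8]), array([43.5, 50.1]), 96.4, np.int32(8219))]
[(array([651.5, 219.1]), array([45.2, 29.4]), 176.7, np.int32(6028))]
```

Request:
move_arm --moves '[0.3,0,0,0,0.3,0,0,0,0.3,0,0,0,0.3,0,0,0,0.3,0,0,0,0.3,0,0,0,0.3,0,0,0,0,0,0,0]'

```text
t: 41.08
eef_pos: [425.6, 18.6, 223.8]
tcp_rot: [3.141, -0.0, 1.738]
ft_force: [-0.1, -0.3, -0.1]
opening: 0.523
grip_force: 0.0
```

```bash
python3 - <<'E'
from h import *
s=grab("side","s10")
c=box(1.5,-55)
for f in("s8","s10"):
    im=cv2.imread(f"pics/{f}.png")
    x,y=proj("side",[[*c,99]])[0].astype(int); x0,y0=x-16,y-12
    a=cv2.resize(im[y0:y+18,x0:x+16],None,fx=6,fy=6,interpolation=cv2.INTER_CUBIC)
    v=a.max(2)
    print(f); print(np.array2string(im.max(2)[y-9:y+15,x-13:x+14],max_line_width=200))
E
```

```text
s8
[[121 119 118 119 120 122 121 119 120 122 121 121 118 120 120 119 118 120 120 120 120 122 120 119 120 121 135]
 [122 117 118 119 116 118 120 120 120 120 120 119 121 120 122 118 120 117 118 120 121 121 120 118 118 120 121]
 [119 120 119 116 117 116 118 120 119 121 121 119 119 118 122 120 119 118 120 116 116 120 121 120 118 120 120]
 [120 118 118 111 109 107 110 110 108 109 113 119 121 119 119 120 120 113  93  84  90 115 123 120 119 118 118]
 [117 109 100  92  86  85  85  84  84  84  92  94 104 109 113 116 112  81  54  46  57  89 113 124 120 121 118]
 [ 93  86  77  70  71  71  71  69  69  70  74  72  78  79  87  76  57  44  34  27  28  52  88 115 120 118 117]
 [ 70  70  69  67  66  66  65  65  65  67  66  67  66  65  50  34  28  27  27  24  24  26  49  89 114 118 118]
 [ 69  68  68  66  65  66  57  48  47  49  49  54  48  36  26  24  23  20  22  23  24  21  31  76 112 119 121]
 [ 67  68  65  58  53  42  33  27  26  27  27  30  25  22  21  20  21  21  19  21  20  21  27  68 107 118 122]
 [ 66  65  58  42  30  25  22  19  22  23  22  23  21  24  21  21  21  20  21  21  19  23  38  86 
[... 3536 characters left out ...]
  15  17  17  23  44  74  92 145]
 [ 30  25  23  27  23  22  18  16  13  17  17  14  14  14  13  17  10  14  12  10  16  17  26  62  81  94 141]
 [ 35  23  25  25  26  23  20  14  16  19  13  13  13  14  16  15  16  16  17  12  12  21  51  78  84  90 116]
 [ 34  25  25  25  23  25  24  19  16  15  16  16  13  14  17  15  16  14  13  13  17  30  70  84  89  85  98]
 [ 32  17  22  23  22  22  25  22  23  19  17  15  18  15  16  16  14  13  14  15  22  40  73  85  88  85  89]
 [ 39  26  22  21  23  22  22  26  22  22  18  20  16  13  15  11  15  13  13  19  24  44  71  82  87  85  87]
 [ 48  35  21  17  20  22  22  22  21  24  20  20  23  19  16  15  15  16  13  17  32  47  57  66  81  84  81]]
```

```bash
python3 - <<'E'
from h import *
x,y=proj("side",[[*box(1.5,-55),99]])[0].astype(int)
P=onz("side",[(x-13+5.3,y-9+5.6),(x-13+12,y-9+8.5)],99)[:,:2]; d=P[1]-P[0]
print(np.degrees(np.arctan2(d[1],d[0]))%180, "want", (162.5-63)%180)
# lever paddle check + late pack positions
t=grab("top","t10"); g=proj("top",[[*bay(i),70] for i in (0,4,5)]).round().astype(int)
for a,b in g:
    try: print(labels(t,"top",70,[(a-9,b-13,a+10,b+13)]))
    except Exception: print("occl")
E
```

```text
103.40786652658353 want 99.5
[(array([636.1, -60.7]), array([36.1, 25. ]), 176.5, np.int32(8642))]
[(array([647.5, 163. ]), array([36.3, 25. ]), 177.4, np.int32(8494))]
[(array([649.6, 217.7]), array([36.6, 25.1]), 178.1, np.int32(8306))]
```

```bash
python3 -c "
from h import *
print(order.job_done())"
```

```text
the job is handed in; nothing more can be done
None
```

The job is handed in but the call returned no verdict. By camera check, all three loose packs are in the dock (bays 0, 4 and 5), the old pack is still in bay 2, the lever is on, and the knob is in its second notch. The run took about 41 s of the 210 s allowed.

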